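# Hang the sample-tube carrier on the stand's stud by its side slot

### The arm

A 6-joint arm with a two-finger parallel gripper is mounted at the origin on the work surface. World frame = base frame: x ahead of the robot, y to its left, z up, the work surface at z = 0. Lengths are in m, angles in rad, forces in N, time in s.
With the tool pointing down it reaches from about 0.325 to 0.9 m from the base axis. Payload 3.5 kg.
Tool frame: the origin (TCP) lies where the fingers leave the gripper's body, on its centre line; the fingertips stand 73 mm ahead of it and the grasp point (between the pads) lies 54 mm ahead of it; x points along the fingers, y is the direction in which the jaws open and shut, and the axes are right-handed (so a half turn about x gives the same grasp; the last joint's range is limited). The gripper opens to 85 mm and grips with 20 to 120 N. Pads are 22 mm wide; open, the fingers measure 114 mm over their backs; the gripper's body (76 mm by 85 mm) begins 54 mm behind the grasp point. The pads swing forward as they close: fully open they stand 13 mm farther back than shut.
Start: joints at [-1.282, 0.276, -0.026, 1.268, 0, 1.467], TCP at [0.239, -0.578, 0.304] pointing down, gripper open.
Joint ranges: [-3.12, 3.12], [-0.85, 1.88], [-1.08, 1.24], [-1.95, 2.15], [-1.57, 1.53], [-3.14, 3.14]. Speed limits (rad/s): [2.57, 2.57, 3.14, 3.14, 3.14, 3.14].

### API

Orientations are given as a unit quaternion [x, y, z, w].
In Python, from rig import bot, grab_frame gives the robot as it stands.
- The arm moves only by the tool step_arm, never from a script. Its argument "targets" is one flat list of numbers, 7 for each row, row after row: the shift along the tool's x, y, z in mm, then the turn, a rotation vector about the tool's x, y, z in degrees, then the gripper's target within -1 to 1 (fully open at 1, half-way at 0, shut at -1). In form: [dx, dy, dz, ax, ay, az, grip, dx, dy, dz, ax, ay, az, grip, ...]. A call has 1 to 12 rows; each row is the pose to reach, as a shift and turn from the pose commanded when the call began, along the tool's axes at that moment; what a row does not reach only later rows make up. A row lasts 1/10 s, in which the tool goes at most 50 mm and 8.59 degrees, less where a joint would pass 70% of its speed; a pose out of reach is approached as far as the arm can. A call with a gripper value outside its range is refused whole. The fingers move at their own pace and stop on an object; "grip_force" is the grip in N (left out, the last holds). Time passes only in rows, so rows that repeat a pose let the fingers close. It gives the time, the measured TCP pose, the force and the opening at its end, in the units of the state.
- bot.get_state(): the state, without advancing time (a new reading comes with each control period).
- grab_frame(name): name is "side" or "top"; returns a dict with "frame" (420x560x3 uint8, blue, green, red), "K" (3x3 intrinsics, pixels), "dist" ([k1, k2, p1, p2, k3] as OpenCV has them; the pictures are not rectified), "R" (3x3) and "t" (3): a world point X has camera coordinates R X + t. Camera axes: x right, y down, z forward; pixel columns grow to the right and rows downward; lengths in m; the calibration is good to about 2 mm. A picture is of the moment at which its call begins. There is no depth.
- bot.hand_in(): hands the job in, once; it reports no verdict.
The state is a dict: "time_s": time; "joint_pos": joint angles; "qvel": joint speeds; "joint_efforts": joint torques, N m; "position": TCP position; "tcp_rot": TCP orientation; "wrist_force": force on the tool from outside, world axes, zero at the start; "ft_torque": the same for the moment, N m; "grip_width": finger opening in m.
Only numpy, scipy, OpenCV 4.12 (cv2) and the standard library are available. Lean on these libraries where they do the work, as an engineer would, in place of code of your own. Each camera call takes 0.05 s, during which the arm holds its last target. There are 200 camera calls.

### The job

Take the steel tube carrier out of its white parking block and hang it on the headed stud of the telescopic stand: the stud goes into the carrier's side slot, the slot slides sideways over it, and the carrier comes down until the stud sits up in the notch at the slot's inner end. The stand's height is set differently every time, so feel for the stud, never press the stand hard (stay below 20 N), and leave the carrier hanging upright and still; do not disturb the jar, the spanner or the glass cup.

Things in the scene. Friction and masses are not known exactly. Their poses are not given: they have to be found in the camera images.
- carrier: Steel plate on edge, 6 mm thick (x), y -39 to 60, z 0 to 105 mm; about 0.3 kg, +-20 percent. Origin: underside, straight below the notch's middle; x = plate normal, y along the plate, z up. Three thin steel tubes with brass caps lie along y on its -x face, z 30 to 64, out to x = -11 mm. Hung by the notch it balances upright.
- seat (a point): Middle of the notch's roof (carrier 0, 0, 90 mm); rests on the stud when hung. The side slot opens at the plate's +y edge, is 11 mm high (z 72 to 83) and runs in to an end wall at y = -6 mm. At its inner end the notch goes up from it: y -6 to 6 (12 mm wide), roof at z = 90 mm.
- lip (a point): Point on the carrier (0, 47, 83 mm): underside of the lip. Below the slot the plate ends at y = 33, but above it goes on to y = 60 mm as an overhanging lip, underside level with the slot's upper edge. So the lip alone can be let down on a stud at y 39 to 56; from there the stud slides along the upper edge into the slot.
- grip (a point): Middle of the carrier's black plastic grip tab (carrier 0, 0, 130 mm), the place to grasp: tab 12 mm thick (x), 40 mm wide (y -20 to 20), z 105 to 150 mm. Fingers close along the carrier's x.
- block: White plastic parking block, fixed, 64 x 120 x 30 mm (x, y, z), origin in the middle of its underside. A groove along its y, 10 mm wide and 20 mm deep, floor 10 mm above the bench, in which the carrier stands at the start, its axes nearly parallel to the block's.
- stand: Fixed telescopic stand. Steel foot 130 x 120 x 12 mm, origin in the middle of its underside. An upright column at x = 40 mm (38 mm across at most) carries a grey head 26 x 30 x 24 mm (x, y, z), front face at x = 27 mm. A steel stud, 8 mm diameter, points from the head along the stand's -x, towards the robot, at y = 0. It holds firm under 20 N.
- under_stud (a point): Point on top of the stand's foot (stand 7, 0, 12 mm), straight below the middle of the stud's neck. The neck runs from stand x = 27 to -13 mm, then a round head 16 mm across, 5 mm thick, too big for the slot. Height is clamped anew each time and NOT reported: stud axis 130 to 160 mm above the bench, grey head's top 12 mm above the axis.
- jar: Bystander: glass jar with white cap, 60 mm across, 90 mm high, origin in the middle of its underside.
- spanner: Bystander: steel spanner 150 mm long lying flat, origin at its underside.
- cup: Bystander: glass cup 70 mm across, 80 mm high, origin in the middle of its underside.
Mind the look-alikes: they are no part of the job. There is more than one size of the stand; the job needs the smaller. Of the things that look like the block, take the one that is nearest to the robot's base at the start.

How it is judged:
On the way:
1. the carrier is lifted clear of its parking block (height (world z) of carrier above 0.04 m and contact force between carrier and block below 0.05 N), for 0.1 s.
At the end, for the whole second after the job is handed in: Carrier let go, at rest, borne by the stand: notch middle within 6 mm of the stud's line and on its neck (stand x -11 to 25 mm), notch roof 129 to 167 mm above the bench, upright within 0.14 rad, square to the stud within 0.35 rad, under 0.02 m/s and 0.3 rad/s (contact force between carrier and stand above 1.2 N and y of seat in the frame of stand between -0.006 and 0.006 m and x of seat in the frame of stand between -0.011 and 0.025 m and height (world z) of seat between 0.129 and 0.167 m and angle between carrier's own z axis and vertical below 0.14 rad and angle between the x axis of carrier and the x axis of stand, either way round below 0.35 rad and linear speed of carrier below 0.02 m/s and angular speed of carrier below 0.3 rad/s); the robot touches nothing.
It fails at once if the stand is pressed with more than 20 N (contact force between anything else and stand above 20 N).
It fails at once if a bystander (jar, spanner or cup) is moved by more than 15 mm (distance of any of jar, spanner, cup from where it was at the start of the episode above 0.015 m).
It also fails if it takes over 61 s, if anything falls off the work surface, if the arm or the gripper's body presses on something with over 40 N, if the wrist force passes 120 N, or if a joint passes its speed limit or range.

## Working session

There is one attempt and no reset: what is moved stays moved. The work goes in short steps, Python scripts to look and compute and a tool call to move; the robot and the scene stay as the last step left them, time stands still between calls to the robot, and variables do not carry over. Pictures are saved under pics/ and viewed, about 8 in all and at most 12, crops included, and the job is handed in when it is done.

Besides the shell and the picture viewer there is one more tool, called after "Emit:" as name(argument=value, ...) on one line, values as JSON. step_arm: Moves the arm, as the interface text tells. Its arguments: {"type":"object","properties":{"targets":{"type":"array"},"grip_force":{"type":"number"}},"required":["targets"]}

```bash
mkdir -p pics
python3 - <<'E'
from rig import bot, grab_frame
import cv2,numpy as np
s=bot.get_state();print(s)
for n in("side","top"):
    f=grab_frame(n);cv2.imwrite(f"pics/{n}0.png",f["frame"]);print(n,f["K"],f["dist"],f["R"],f["t"], -np.array(f["R"]).T@np.array(f["t"]))
E
```

```text
{'time_s': 0.0, 'joint_pos': array([-1.28239720e+00,  2.77175400e-01, -2.79006296e-02,  1.26800633e+00,
        6.06279925e-06,  1.46739426e+00]), 'qvel': array([-0.00065308,  0.00036316, -0.00045597, -0.00011975, -0.00031897,
       -0.00088404]), 'joint_efforts': array([ 8.17667697e-04, -4.45509088e+01,  2.95202637e+01,  1.63919624e-02,
        7.40625609e-06,  8.46941674e-06]), 'position': array([ 0.23847094, -0.5770414 ,  0.30272389]), 'tcp_rot': array([-0.69350881, -0.13844321,  0.69365385, -0.13683325]), 'wrist_force': array([0.84597035, 0.34298815, 0.8358669 ]), 'ft_torque': array([-0.00682724, -0.0417547 , -0.04395819]), 'grip_width': 0.08566492826933592}
side [[413.31343982   0.         281.05758497]
 [  0.         413.31343982 215.84538427]
 [  0.           0.           1.        ]] [-0.01660185  0.          0.          0.          0.        ] [[-0.98618745 -0.1654084  -0.0086246 ]
 [-0.10980351  0.69187265 -0.71362135]
 [ 0.12400609 -0.7028174  -0.70047854]] [0.56947503 0.21021618 0.88863831] [0.47449504 0.5733036  0.77739832]
top [[504.13665446   0.         276.40621422]
 [  0.         504.13665446 207.41176556]
 [  0.           0.           1.        ]] [0.04659237 0.         0.         0.         0.        ] [[ 0.01826308 -0.99951293 -0.02530528]
 [-0.98996231 -0.01452935 -0.1405828 ]
 [ 0.14014666  0.02761875 -0.98974548]] [-0.10379439  0.58142864  1.25218864] [ 0.40199799 -0.12987994  1.31846037]
```

View pics/side0.png

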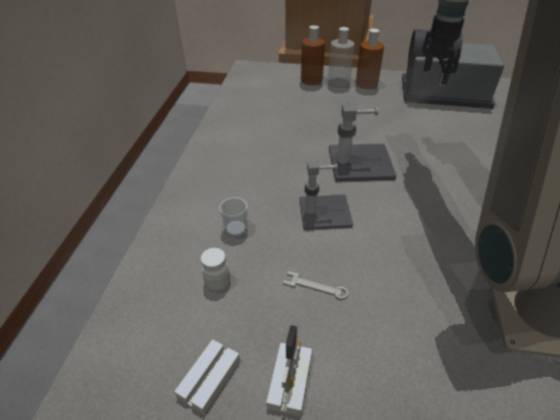

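View pics/top0.png

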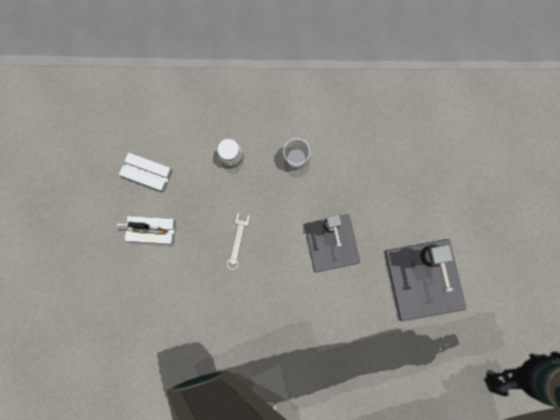

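The loaded block is at side (290,378) and top (149,231), with the lip pointing to world +y. The smaller stand is at side (322,205) and top (332,243), with its stud towards the robot. Next are closer crops of both.

```bash
cat > h.py <<'E'
import numpy as np,cv2
from rig import bot,grab_frame
def ray(f,p):
    K=np.array(f["K"]);R=np.array(f["R"]);t=np.array(f["t"])
    u=cv2.undistortPoints(np.array([[p]],float),K,np.array(f["dist"],float)).ravel()
    return -R.T@t, R.T@np.array([u[0],u[1],1.])
def onz(f,p,z):
    c,d=ray(f,p);return c+d*(z-c[2])/d[2]
def tri(fa,pa,fb,pb):
    c1,d1=ray(fa,pa);c2,d2=ray(fb,pb)
    k=np.linalg.lstsq(np.c_[d1,-d2],c2-c1,rcond=None)[0]
    a=c1+k[0]*d1;b=c2+k[1]*d2
    return (a+b)/2,np.linalg.norm(a-b)
def proj(f,X):
    return cv2.projectPoints(np.array(X,float).reshape(-1,1,3),cv2.Rodrigues(np.array(f["R"]))[0],np.array(f["t"]),np.array(f["K"]),np.array(f["dist"],float))[0].reshape(-1,2)
def crop(f,x,y,w,h,s):
    return cv2.resize(f["frame"][y:y+h,x:x+w],None,fx=s,fy=s,interpolation=cv2.INTER_CUBIC)
E
python3 - <<'E'
from h import *
S=grab_frame("side");T=grab_frame("top")
import pickle;pickle.dump((S,T),open("f0.pkl","wb"))
m=np.vstack([np.hstack([crop(T,110,200,80,60,5),crop(T,295,200,80,60,5)]),np.hstack([crop(S,245,322,80,60,5) if 0 else crop(S,240,320,120,90,10/3),crop(S,290,150,80,60,5) if 0 else crop(S,285,145,100,75,4)])])
cv2.imwrite("pics/m1.png",m)
hsv=cv2.cvtColor(T["frame"],cv2.COLOR_BGR2HSV)
# dark foot masks (top): low value
for nm,mask,zz in(("foot",(hsv[...,2]<75).astype(np.uint8),.012),("white",((hsv[...,2]>200)&(hsv[...,1]<40)).astype(np.uint8),.03)):
    for c in cv2.findContours(mask,0,1)[0]:
        a=cv2.contourArea(c)
        if a>150:
            r=cv2.minAreaRect(c);b=cv2.boxPoints(r)
            print(nm,a,np.round(r[0],1),np.round(r[1],1),r[2]);print(np.round([onz(T,p,zz) for p in b],4).tolist())
E
```

```text
foot 3853.5 [225.5 395. ] [117.  48.] 0.0
[[0.0573, 0.1662, 0.012], [0.1701, 0.1726, 0.012], [0.1758, -0.1199, 0.012], [0.0635, -0.1216, 0.012]]
foot 2599.5 [522.  385.5] [67. 74.] 90.0
[[0.2348, -0.614, 0.012], [0.2408, -0.7897, 0.012], [0.0864, -0.7781, 0.012], [0.0791, -0.6059, 0.012]]
foot 649.5 [416.7 265.3] [38.3 46.4] 74.05460357666016
[[0.4725, -0.3845, 0.012], [0.5073, -0.4981, 0.012], [0.4144, -0.5217, 0.012], [0.38, -0.4095, 0.012]]
foot 219.0 [318.1 227.5] [13.2 26.4] 81.25383758544922
[[0.5471, -0.1662, 0.012], [0.5587, -0.2338, 0.012], [0.5248, -0.2391, 0.012], [0.5133, -0.1717, 0.012]]
white 331.0 [149. 236.] [12. 48.] 90.0
[[0.52, 0.2949, 0.03], [0.5218, 0.1712, 0.03], [0.4909, 0.1697, 0.03], [0.4891, 0.293, 0.03]]
white 264.5 [149.4 222. ] [45.3  9.5] 4.763641834259033
[[0.5335, 0.292, 0.03], [0.558, 0.2915, 0.03], [0.55, 0.1741, 0.03], [0.5255, 0.175, 0.03]]
white 157.0 [237.8 239.5] [11.6 48. ] 11.309932708740234
[[0.4425, 0.0283, 0.03], [0.5638, 0.0079, 0.03], [0.5583, -0.0216, 0.03], [0.4372, -0.0008, 0.03]]
white 469.5 [142.6 176.5] [46.4 12.1] 19.536653518676758
[[0.6655, 0.32, 0.03], [0.6961, 0.3112, 0.03], [0.6564, 0.1945, 0.03], [0.626, 0.2036, 0.03]]
white 366.5 [146.8 164.2] [44.   9.5] 20.323137283325195
[[0.7017, 0.3071, 0.03], [0.7257, 0.2998, 0.03], [0.6863, 0.1892, 0.03], [0.6624, 0.1967, 0.03]]
white 294.5 [227.8 148.8] [19.1 19.8] 45.0
[[0.7372, 0.0731, 0.03], [0.7755, 0.0374, 0.03], [0.7395, 0.0007, 0.03], [0.7014, 0.0364, 0.03]]
```

View pics/m1.png

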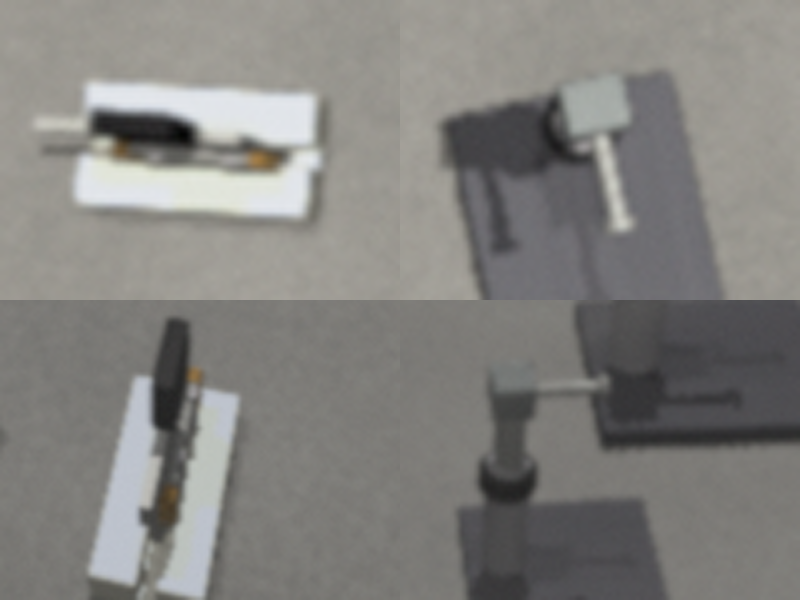

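Run:
```python
from h import *
import pickle;S,T=pickle.load(open("f0.pkl","rb"))
g=lambda o,s:(lambda x,y:((x+.5)/s-.5+o[0],(y+.5)/s-.5+o[1]))
t1=g((110,200),5);t2=lambda x,y:g((295,200),5)(x-400,y);s1=lambda x,y:g((240,320),10/3)(x,y-300);s2=lambda x,y:g((285,145),4)(x-400,y-300)
print("block",[np.round(onz(T,t1(*p),.03),4).tolist() for p in((85,80),(318,93),(310,217),(77,207))])
print("blockS",[np.round(onz(S,s1(*p),.03),4).tolist() for p in((135,377),(239,395),(207,600),(90,577))])
print("tabtop TL,BL,TR,c",[np.round(onz(T,t1(*p),.160),4).tolist() for p in((90,111),(90,138),(177,117),(133,127))])
print("tabtop side far edge L,R; near L,R",[np.round(onz(S,s1(*p),.160),4).tolist() for p in((167,321),(190,322),(160,350),(184,352))])
print("lip end",np.round(onz(T,t1(35,124),.115),4))
for n,a,b in(("head",(622,225),(605,383)),("neckbase",(600,139),(537,388)),("greytopcentre",(594,106),(511,375))):
    X,e=tri(T,t2(*a),S,s2(*b));print(n,X.round(4),"gap",e.round(4))
for z in(.13,.145,.16): print(z,onz(T,t2(622,227),z).round(4),onz(T,t2(600,139),z).round(4),"S",onz(S,s2(607,383),z).round(4),onz(S,s2(537,388),z).round(4))
print("foot",[np.round(onz(T,t2(*p),.012),4).tolist() for p in((668,70),(445,118))],[np.round(onz(S,p,.012),4).tolist() for p in((300,197.5),(346,195.5),(351,225))])
```

```text
block [[0.5574, 0.2931, 0.03], [0.5524, 0.1722, 0.03], [0.4883, 0.1732, 0.03], [0.4917, 0.2931, 0.03]]
blockS [[0.5496, 0.1755, 0.03], [0.4877, 0.177, 0.03], [0.4909, 0.2954, 0.03], [0.5538, 0.2937, 0.03]]
tabtop TL,BL,TR,c [[0.5272, 0.2472, 0.16], [0.5147, 0.2464, 0.16], [0.525, 0.2067, 0.16], [0.5201, 0.2268, 0.16]]
tabtop side far edge L,R; near L,R [[0.5257, 0.2118, 0.16], [0.5142, 0.2105, 0.16], [0.5267, 0.2283, 0.16], [0.5148, 0.2275, 0.16]]
lip end [0.5254 0.2879 0.115 ]
head [ 0.4817 -0.2425  0.1581] gap 0.0012
neckbase [ 0.5218 -0.2326  0.1569] gap 0.0002
greytopcentre [ 0.5368 -0.2289  0.1676] gap 0.0017
0.13 [ 0.4833 -0.2453  0.13  ] [ 0.5247 -0.235   0.13  ] S [ 0.4801 -0.2796  0.13  ] [ 0.5237 -0.2675  0.13  ]
0.145 [ 0.4823 -0.2438  0.145 ] [ 0.5231 -0.2336  0.145 ] S [ 0.48   -0.2598  0.145 ] [ 0.5225 -0.248   0.145 ]
0.16 [ 0.4813 -0.2424  0.16  ] [ 0.5216 -0.2323  0.16  ] S [ 0.4799 -0.2401  0.16  ] [ 0.5214 -0.2286  0.16  ]
foot [[0.5735, -0.2806, 0.012], [0.5465, -0.165, 0.012]] [[0.5702, -0.2743, 0.012], [0.4451, -0.3025, 0.012], [0.4261, -0.1897, 0.012]]
```

```bash
cat >> h.py <<'E'
from scipy.spatial.transform import Rotation as Ro
def go(p,yaw=None):
    """tool-frame shift (mm) / rotvec (deg) to TCP p, tool down, jaws (tool y) along world yaw (deg)"""
    s=bot.get_state();R=Ro.from_quat(s["tcp_rot"]);d=R.inv().apply(np.array(p)-s["position"])*1000
    a=np.zeros(3)
    if yaw is not None:
        c=[]
        for k in(0,180):
            y=np.radians(yaw+k);Y=np.array([np.cos(y),np.sin(y),0]);X=np.array([0,0,-1.])
            c.append((R.inv()*Ro.from_matrix(np.c_[X,Y,np.cross(X,Y)])).as_rotvec(degrees=True))
        c.sort(key=np.linalg.norm);a=c[0]
        print("other",c[1].round(1))
    print("t",s["time_s"],"shift",d.round(1),"rot",a.round(2),"j",s["joint_pos"].round(2),"pos",s["position"].round(4),"F",s["wrist_force"].round(1),"M",s["ft_torque"].round(2),"w",round(s["grip_width"],4))
    print("axes x,y,z:",R.as_matrix().T.round(3).tolist())
E
python3 -c "
from h import *
go((.5205,.229,.33),-2.5)"
```

```text
other [1.149e+02 1.000e-01 1.000e-01]
t 0.2 shift [ -25.8 -637.6 -568.5] rot [-6.505e+01 -5.000e-02  7.000e-02] j [-1.28  0.28 -0.03  1.27  0.    1.47] pos [ 0.2385 -0.5773  0.3032] F [ 0.3 -0.7 -0.1] M [-0.06  0.02 -0.02] w 0.0858
axes x,y,z: [[-0.0, 0.001, -1.0], [0.382, -0.924, -0.001], [-0.924, -0.382, -0.0]]
```

Emit:
step_arm(targets=[-60, -300, -250, -30, 0, 0, 1, -60, -300, -250, -30, 0, 0, 1, -60, -300, -250, -30, 0, 0, 1, -60, -300, -250, -30, 0, 0, 1, -60, -300, -250, -30, 0, 0, 1, -60, -638, -568, -65, 0, 0, 1, -60, -638, -568, -65, 0, 0, 1, -60, -638, -568, -65, 0, 0, 1, -60, -638, -568, -65, 0, 0, 1, -60, -638, -568, -65, 0, 0, 1, -60, -638, -568, -65, 0, 0, 1, -60, -638, -568, -65, 0, 0, 1])

```text
time_s: 1.4
position: [0.432, -0.011, 0.3548]
tcp_rot: [0.511, 0.488, -0.511, 0.489]
wrist_force: [0.6, -0.3, 0.7]
grip_width: 0.0853
```

```bash
python3 -c "
from h import *
go((.5205,.229,.28),-2.5)"
```

```text
other [ 1.799e+02 -1.000e-01 -0.000e+00]
t 1.4 shift [  74.8   77.6 -243.7] rot [-0.05  0.01 -0.05] j [-0.18 -0.1  -0.33  1.34 -0.    1.44] pos [ 0.432  -0.011   0.3548] F [ 0.6 -0.3  0.7] M [-0.   -0.11 -0.  ] w 0.0853
axes x,y,z: [[0.001, -0.0, -1.0], [0.999, -0.045, 0.001], [-0.045, -0.999, 0.0]]
```

Emit:
step_arm(targets=[0, 78, -244, 0, 0, 0, 1, 0, 78, -244, 0, 0, 0, 1, 0, 78, -244, 0, 0, 0, 1, 0, 78, -244, 0, 0, 0, 1, 0, 78, -244, 0, 0, 0, 1, 0, 78, -244, 0, 0, 0, 1, 75, 78, -244, 0, 0, 0, 1, 75, 78, -244, 0, 0, 0, 1, 75, 78, -244, 0, 0, 0, 1, 75, 78, -244, 0, 0, 0, 1])

```text
time_s: 2.4
position: [0.5205, 0.2267, 0.2797]
tcp_rot: [-0.511, -0.489, 0.511, -0.488]
wrist_force: [-0.9, -0.1, 0.9]
grip_width: 0.0853
```

Run:
```python
from h import *
go((.5205,.229,.196),-2.5)
S=grab_frame("side");T=grab_frame("top")
P=proj(S,[.5205,.229,.14])[0];x,y=(P-[50,60]).astype(int)
Q=proj(T,[.5205,.229,.16])[0];u,v=(Q-[50,60]).astype(int)
print(x,y,u,v)
cv2.imwrite("pics/m2.png",np.hstack([crop(S,x,y,100,140 if y+140<=420 else 420-y,4)[:400],crop(T,u,v,100,100,4)]))
```

```text
other [ 1.799e+02  1.000e-01 -0.000e+00]
t 2.4 shift [83.7 -0.  -2.4] rot [-0.08  0.03  0.05] j [ 0.3   0.19 -0.19  1.19 -0.    1.91] pos [0.5205 0.2267 0.2797] F [-0.9 -0.1  0.9] M [0.06 0.05 0.01] w 0.0853
axes x,y,z: [[-0.001, -0.0, -1.0], [0.999, -0.045, -0.001], [-0.045, -0.999, 0.0]]
241 281 85 164
```

View pics/m2.png

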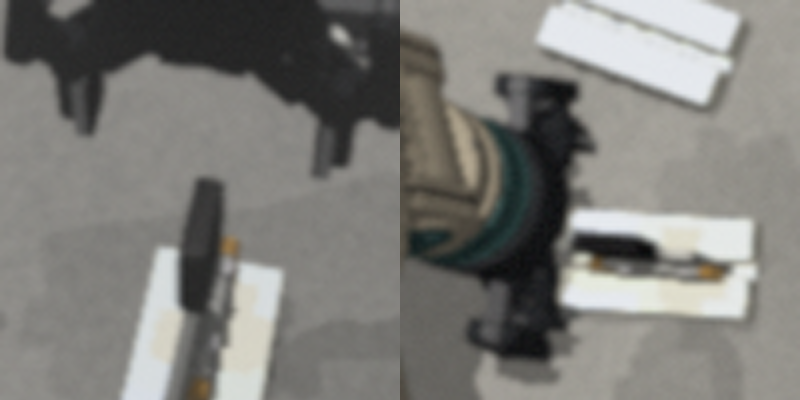

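The open fingers straddle the tab (side-crop fingers at x=85 and 320, tab at 205). I'll go down and close.

Emit:
step_arm(targets=[40, 0, -2, 0, 0, 0, 1, 70, 0, -2, 0, 0, 0, 1, 83, 0, -2, 0, 0, 0, 1, 83, 0, -2, 0, 0, 0, 1, 83, 0, -2, 0, 0, 0, -1, 83, 0, -2, 0, 0, 0, -1, 83, 0, -2, 0, 0, 0, -1, 83, 0, -2, 0, 0, 0, -1, 83, 0, -2, 0, 0, 0, -1, 83, 0, -2, 0, 0, 0, -1, 83, 0, -2, 0, 0, 0, -1, 83, 0, -2, 0, 0, 0, -1], grip_force=60)

```text
time_s: 3.7
position: [0.5213, 0.2294, 0.1973]
tcp_rot: [0.511, 0.489, -0.511, 0.489]
wrist_force: [-0.2, 0.6, 4.6]
grip_width: 0.0113
```

Emit:
step_arm(targets=[-10, 0, 0, 0, 0, 0, -1, -25, 0, 0, 0, 0, 0, -1, -45, 0, 0, 0, 0, 0, -1, -70, 0, 0, 0, 0, 0, -1, -100, 0, 0, 0, 0, 0, -1, -130, 0, 0, 0, 0, 0, -1, -160, 0, 0, 0, 0, 0, -1, -190, 0, 0, 0, 0, 0, -1, -200, 0, 0, 0, 0, 0, -1, -200, 0, 0, 0, 0, 0, -1, -200, 0, 0, 0, 0, 0, -1])

```text
time_s: 4.8
position: [0.5201, 0.229, 0.3946]
tcp_rot: [-0.51, -0.489, 0.512, -0.488]
wrist_force: [-0.5, 0.3, -3.3]
grip_width: 0.0113
```

Run:
```python
from h import *
y=np.radians(13.5);n=np.array([.5025,-.237]);Y=np.array([-np.sin(y),np.cos(y)])
print("pre (stud at carrier y=75)",n-.075*Y,"lip47",n-.047*Y)
go((*(n-.075*Y),.397),13.5)
```

```text
pre (stud at carrier y=75) [ 0.5200084  -0.30992774] lip47 [ 0.51347193 -0.28270139]
other [ 1.639e+02  3.000e-01 -1.000e-01]
t 4.8 shift [ -1.9  23.9 538.4] rot [-16.05   0.04   0.19] j [ 0.3   0.14 -0.    1.43 -0.    1.92] pos [0.5201 0.229  0.3946] F [-0.5  0.3 -3.3] M [ 0.02  0.07 -0.01] w 0.0113
axes x,y,z: [[-0.003, -0.001, -1.0], [0.999, -0.045, -0.003], [-0.045, -0.999, 0.001]]
```

Emit:
step_arm(targets=[-3, 1, 20, -1, 0, 0, -1, -3, 3, 55, -2, 0, 0, -1, -3, 4, 95, -3, 0, 0, -1, -3, 6, 135, -4, 0, 0, -1, -3, 8, 175, -5, 0, 0, -1, -3, 10, 215, -7, 0, 0, -1, -3, 12, 255, -8, 0, 0, -1, -3, 13, 295, -9, 0, 0, -1, -3, 15, 335, -10, 0, 0, -1, -3, 17, 375, -11, 0, 0, -1, -3, 19, 410, -13, 0, 0, -1, -3, 19, 430, -13, 0, 0, -1])

```text
time_s: 6.0
position: [0.5196, -0.2035, 0.3964]
tcp_rot: [0.452, 0.545, -0.454, 0.542]
wrist_force: [0.8, 0.8, -3.4]
grip_width: 0.0114
```

Run:
```python
from h import *
go((.520,-.310,.397),13.5)
```

```text
other [176.8   0.4   0.2]
t 6.0 shift [ -0.7 -18.8 104.8] rot [-3.16 -0.13  0.23] j [-0.49  0.13 -0.02  1.43 -0.    0.9 ] pos [ 0.5196 -0.2035  0.3964] F [ 0.8  0.8 -3.4] M [ 0.02 -0.03  0.01] w 0.0114
axes x,y,z: [[-0.004, 0.001, -1.0], [0.984, 0.18, -0.004], [0.18, -0.984, -0.002]]
```

Emit:
step_arm(targets=[0, -6, 35, -1, 0, 0, -1, 0, -12, 70, -2, 0, 0, -1, 0, -19, 105, -3, 0, 0, -1, 0, -19, 105, -3, 0, 0, -1, 30, -19, 105, -3, 0, 0, -1, 60, -19, 105, -3, 0, 0, -1, 90, -19, 105, -3, 0, 0, -1, 115, -19, 105, -3, 0, 0, -1, 120, -19, 105, -3, 0, 0, -1, 120, -19, 105, -3, 0, 0, -1])

```text
time_s: 7.0
position: [0.5197, -0.3067, 0.277]
tcp_rot: [0.438, 0.557, -0.438, 0.553]
wrist_force: [-0.4, 0.3, -2.9]
grip_width: 0.0111
```

Run:
```python
from h import *
go((.520,-.310,.273),13.5)
S=grab_frame("side");T=grab_frame("top")
import pickle;pickle.dump((S,T),open("f1.pkl","wb"))
cv2.imwrite("pics/m3.png",np.vstack([np.hstack([crop(S,290,110,80,60,5),crop(T,310,190,80,60,5)]),np.hstack([crop(S,270,80,160,120,2.5),crop(T,280,160,160,120,2.5)])]))
```

```text
other [180.    0.3   0.4]
t 7.0 shift [ 4.  -0.5  3.3] rot [-0.04 -0.25  0.2 ] j [-0.64  0.26 -0.11  1.21  0.    0.7 ] pos [ 0.5197 -0.3067  0.277 ] F [-0.4  0.3 -2.9] M [-0.06  0.    0.02] w 0.0111
axes x,y,z: [[-0.004, 0.003, -1.0], [0.973, 0.233, -0.004], [0.233, -0.973, -0.004]]
```

View pics/m3.png

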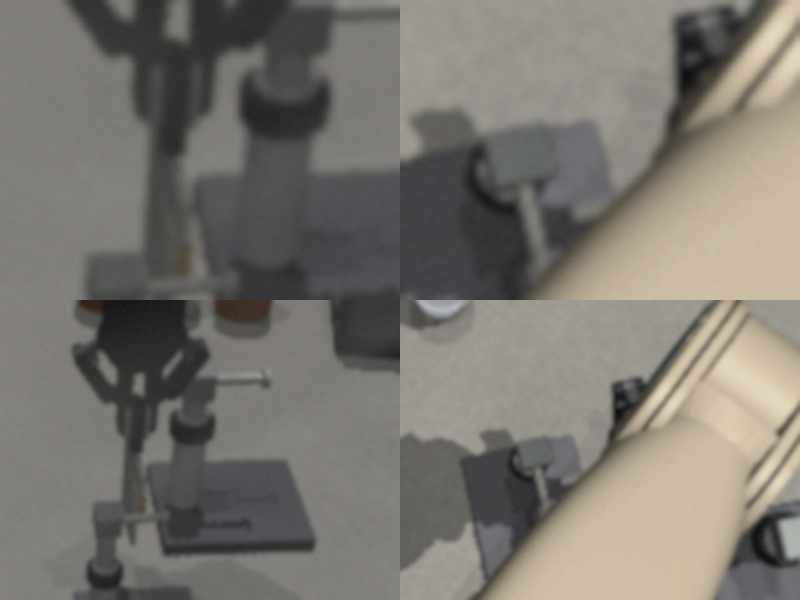

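```bash
python3 - <<'E'
from h import *
import pickle;S,T=pickle.load(open("f1.pkl","rb"))
y=np.radians(13.5);X=np.array([np.cos(y),np.sin(y),0]);Y=np.array([-np.sin(y),np.cos(y),0])
o=np.array([.5197,-.3067,.277-.187])
f=lambda p:((p-[290,110]+.5)*5-.5).round(0).tolist()
for n,P in(("lip top",(0,60,105)),("lip bot",(0,60,83)),("lower plate edge top",(0,33,72)),("bottom",(0,33,0)),("tab top near",(0,20,150)),("tab bottom",(0,20,105))):
    print(n,f(proj(S,o+P[0]*X*1e-3+P[1]*Y*1e-3+np.array([0,0,P[2]*1e-3]))[0]))
E
python3 - <<'E'
import cv2
a=cv2.imread("pics/m3.png")[:300,:400]
cv2.imwrite("pics/m4.png",cv2.convertScaleAbs(cv2.resize(a[40:300,60:320],None,fx=2.3,fy=2.3,interpolation=cv2.INTER_CUBIC),alpha=1.8,beta=-40))
E
```

```text
lip top [187.0, 205.0]
lip bot [184.0, 242.0]
lower plate edge top [175.0, 228.0]
bottom [166.0, 340.0]
tab top near [181.0, 78.0]
tab bottom [175.0, 157.0]
```

View pics/m4.png

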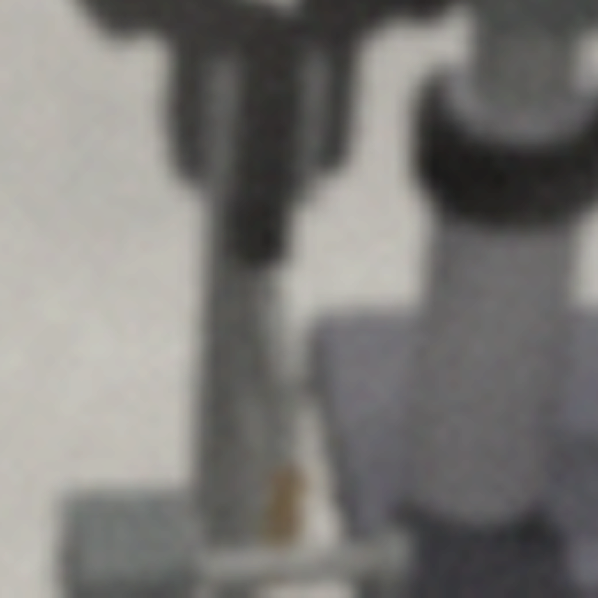

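The carrier hangs straight beside the stud: tab base at crop (265,262), lip edge at (285,300–400), neck at (205–400, 570–545). Projected positions agree to within a few pixels. Now I'll put the lip over the stud.

Emit:
step_arm(targets=[0, 0, -8, 0, 0, 0, -1, 0, 0, -17, 0, 0, 0, -1, 0, 0, -25, 0, 0, 0, -1, 0, 0, -25, 0, 0, 0, -1, 0, 0, -25, 0, 0, 0, -1, 1.5, 0, -25, 0, 0, 0, -1, 3, 0, -25, 0, 0, 0, -1, 4.5, 0, -25, 0, 0, 0, -1, 6, 0, -25, 0, 0, 0, -1, 6, 0, -25, 0, 0, 0, -1])

```text
time_s: 8.1
position: [0.515, -0.2836, 0.2731]
tcp_rot: [0.438, 0.555, -0.438, 0.555]
wrist_force: [-0.4, -0.1, -3.6]
grip_width: 0.0114
```

Run:
```python
from h import *
go((.5135,-.283,.265),13.5)
```

```text
other [1.799e+02 0.000e+00 1.000e-01]
t 8.1 shift [ 8.1 -1.3 -1. ] rot [-0.06 -0.04  0.03] j [-0.61  0.23 -0.15  1.19  0.    0.72] pos [ 0.515  -0.2836  0.2731] F [-0.4 -0.1 -3.6] M [-0.02 -0.01 -0.02] w 0.0114
axes x,y,z: [[-0.001, 0.001, -1.0], [0.973, 0.232, -0.001], [0.232, -0.973, -0.001]]
```

Emit:
step_arm(targets=[1, 0, -1, 0, 0, 0, -1, 2, 0, -1, 0, 0, 0, -1, 3, 0, -1, 0, 0, 0, -1, 3, 0, -1, 0, 0, 0, -1])

```text
time_s: 8.5
position: [0.5149, -0.2826, 0.2704]
tcp_rot: [0.438, 0.555, -0.438, 0.555]
wrist_force: [0.0, 0.0, -3.5]
grip_width: 0.0113
```

Emit:
step_arm(targets=[0.8, 0, 0, 0, 0, 0, -1, 1.6, 0, 0, 0, 0, 0, -1, 1.6, 0, 0, 0, 0, 0, -1])

```text
time_s: 8.8
position: [0.5149, -0.2826, 0.2688]
tcp_rot: [0.438, 0.555, -0.438, 0.555]
wrist_force: [-0.1, -1.0, -3.9]
grip_width: 0.0111
```

Emit:
step_arm(targets=[0.7, 0, 0, 0, 0, 0, -1, 1.4, 0, 0, 0, 0, 0, -1, 1.4, 0, 0, 0, 0, 0, -1])

```text
time_s: 9.1
position: [0.5149, -0.2826, 0.2675]
tcp_rot: [0.438, 0.555, -0.438, 0.555]
wrist_force: [-0.1, -0.4, -2.7]
grip_width: 0.0111
```

Emit:
step_arm(targets=[0.5, 0, 0, 0, 0, 0, -1, 1, 0, 0, 0, 0, 0, -1, 1, 0, 0, 0, 0, 0, -1])

```text
time_s: 9.4
position: [0.5149, -0.2826, 0.2665]
tcp_rot: [0.438, 0.555, -0.438, 0.555]
wrist_force: [-0.5, 0.2, -2.9]
grip_width: 0.0114
```

Emit:
step_arm(targets=[0.5, 0, 0, 0, 0, 0, -1, 1, 0, 0, 0, 0, 0, -1, 1, 0, 0, 0, 0, 0, -1])

```text
time_s: 9.7
position: [0.5149, -0.2826, 0.2655]
tcp_rot: [0.438, 0.555, -0.438, 0.555]
wrist_force: [0.0, -0.4, -3.1]
grip_width: 0.0114
```

Emit:
step_arm(targets=[0.5, 0, 0, 0, 0, 0, -1, 1, 0, 0, 0, 0, 0, -1, 1, 0, 0, 0, 0, 0, -1])

```text
time_s: 10.0
position: [0.515, -0.2827, 0.2648]
tcp_rot: [0.438, 0.555, -0.438, 0.555]
wrist_force: [0.6, -0.9, -2.1]
grip_width: 0.0113
```

Contact may be starting (z moved 0.7 of 1.0 and Fz is −2.1). I'll go on in half-millimetres.

Emit:
step_arm(targets=[0.5, 0, 0, 0, 0, 0, -1, 0.5, 0, 0, 0, 0, 0, -1, 0.5, 0, 0, 0, 0, 0, -1])

```text
time_s: 10.3
position: [0.5151, -0.2828, 0.2645]
tcp_rot: [0.438, 0.555, -0.438, 0.555]
wrist_force: [-0.8, 0.1, 1.0]
grip_width: 0.0111
```

Emit:
step_arm(targets=[0.5, 0, 0, 0, 0, 0, -1, 0.5, 0, 0, 0, 0, 0, -1, 0.5, 0, 0, 0, 0, 0, -1])

```text
time_s: 10.6
position: [0.5151, -0.2828, 0.2643]
tcp_rot: [0.438, 0.555, -0.438, 0.555]
wrist_force: [-1.5, 0.4, 3.9]
grip_width: 0.0112
```

```bash
python3 -c "
from h import *
go((.5135,-.283,.265),13.5)"
```

```text
other [ 1.8e+02 -1.0e-01 -1.0e-01]
t 10.6 shift [-0.7 -1.6 -0.2] rot [-0.05  0.05 -0.03] j [-0.61  0.23 -0.17  1.17 -0.    0.72] pos [ 0.5151 -0.2828  0.2643] F [-1.5  0.4  3.9] M [0.32 0.51 0.09] w 0.0112
axes x,y,z: [[0.001, -0.001, -1.0], [0.973, 0.233, 0.001], [0.233, -0.973, 0.001]]
```

The lip touches the stud at TCP z ≈ 0.2648, so the stud top is at about 0.161 m, which matches the camera. I'll lift about 1.2 mm off and slide in.

Emit:
step_arm(targets=[-1.5, 0, 0, 0, 0, 0, -1, -2.5, 0, 0, 0, 0, 0, -1, -2.5, 0, 0, 0, 0, 0, -1])

```text
time_s: 10.9
position: [0.5147, -0.2824, 0.2651]
tcp_rot: [0.438, 0.556, -0.438, 0.555]
wrist_force: [0.5, -0.1, -2.2]
grip_width: 0.0113
```

Emit:
step_arm(targets=[0, 0, -2, 0, 0, 0, -1, 0, 0, -4, 0, 0, 0, -1, 0, 0, -6, 0, 0, 0, -1, 0, 0, -8, 0, 0, 0, -1, 0, 0, -10, 0, 0, 0, -1, 0, 0, -10, 0, 0, 0, -1])

```text
time_s: 11.5
position: [0.5126, -0.2726, 0.2661]
tcp_rot: [0.438, 0.555, -0.438, 0.555]
wrist_force: [0.5, 0.0, -3.1]
grip_width: 0.0112
```

Emit:
step_arm(targets=[0, 0, -1.5, 0, 0, 0, -1, 0, 0, -3, 0, 0, 0, -1, 0, 0, -4.5, 0, 0, 0, -1, 0, 0, -6, 0, 0, 0, -1, 0, 0, -6, 0, 0, 0, -1])

```text
time_s: 12.0
position: [0.5112, -0.2669, 0.2661]
tcp_rot: [0.438, 0.555, -0.438, 0.555]
wrist_force: [-0.3, -0.2, -3.5]
grip_width: 0.0114
```

Emit:
step_arm(targets=[0, 0, -2, 0, 0, 0, -1, 0, 0, -4, 0, 0, 0, -1, 0, 0, -6, 0, 0, 0, -1, 0, 0, -8, 0, 0, 0, -1, 0, 0, -10, 0, 0, 0, -1, 0, 0, -10, 0, 0, 0, -1])

```text
time_s: 12.6
position: [0.5088, -0.2571, 0.266]
tcp_rot: [0.438, 0.555, -0.438, 0.555]
wrist_force: [0.3, 0.3, -3.8]
grip_width: 0.011
```

Emit:
step_arm(targets=[0, 0, -2, 0, 0, 0, -1, 0, 0, -4, 0, 0, 0, -1, 0, 0, -6, 0, 0, 0, -1, 0, 0, -8, 0, 0, 0, -1, 0, 0, -10, 0, 0, 0, -1, 0, 0, -12, 0, 0, 0, -1, 0, 0, -14, 0, 0, 0, -1, 0, 0, -14, 0, 0, 0, -1])

```text
time_s: 13.4
position: [0.5055, -0.2434, 0.266]
tcp_rot: [0.438, 0.555, -0.438, 0.555]
wrist_force: [-0.0, -0.5, -3.0]
grip_width: 0.0112
```

```bash
python3 -c "
from h import *
go((.5025,-.237,.266),13.5)"
```

```text
other [180.   0.   0.]
t 13.4 shift [ 0.  -1.5 -7. ] rot [-0.04 -0.02  0.01] j [-0.56  0.19 -0.22  1.16  0.    0.77] pos [ 0.5055 -0.2434  0.266 ] F [-0.  -0.5 -3. ] M [-0.01 -0.05 -0.01] w 0.0112
axes x,y,z: [[-0.0, 0.0, -1.0], [0.973, 0.233, -0.0], [0.233, -0.973, -0.0]]
```

No contact yet, with about 7 mm to go. Next I'll feel for the slot's end wall.

Emit:
step_arm(targets=[0, 0, -1, 0, 0, 0, -1, 0, 0, -2, 0, 0, 0, -1, 0, 0, -3, 0, 0, 0, -1, 0, 0, -4, 0, 0, 0, -1, 0, 0, -5, 0, 0, 0, -1, 0, 0, -5, 0, 0, 0, -1])

```text
time_s: 14.0
position: [0.5045, -0.2387, 0.266]
tcp_rot: [0.438, 0.555, -0.438, 0.555]
wrist_force: [-0.4, 0.3, -3.0]
grip_width: 0.011
```

Emit:
step_arm(targets=[0, 0, -0.7, 0, 0, 0, -1, 0, 0, -1.5, 0, 0, 0, -1, 0, 0, -1.5, 0, 0, 0, -1])

```text
time_s: 14.3
position: [0.5041, -0.2373, 0.266]
tcp_rot: [0.438, 0.555, -0.438, 0.555]
wrist_force: [1.0, 1.3, -2.2]
grip_width: 0.0115
```

Emit:
step_arm(targets=[0, 0, -0.5, 0, 0, 0, -1, 0, 0, -1, 0, 0, 0, -1, 0, 0, -1, 0, 0, 0, -1])

```text
time_s: 14.6
position: [0.5039, -0.2364, 0.2661]
tcp_rot: [0.438, 0.555, -0.438, 0.555]
wrist_force: [0.4, 0.1, -2.9]
grip_width: 0.0109
```

Emit:
step_arm(targets=[0, 0, -0.5, 0, 0, 0, -1, 0, 0, -1, 0, 0, 0, -1, 0, 0, -1, 0, 0, 0, -1])

```text
time_s: 14.9
position: [0.5037, -0.2354, 0.2661]
tcp_rot: [0.438, 0.555, -0.438, 0.555]
wrist_force: [-0.9, -0.2, -3.0]
grip_width: 0.0113
```

Emit:
step_arm(targets=[0, 0, -0.5, 0, 0, 0, -1, 0, 0, -1, 0, 0, 0, -1, 0, 0, -1, 0, 0, 0, -1])

```text
time_s: 15.2
position: [0.5034, -0.2344, 0.2661]
tcp_rot: [0.438, 0.555, -0.438, 0.555]
wrist_force: [0.3, 0.8, -3.6]
grip_width: 0.0113
```

Emit:
step_arm(targets=[0, 0, -0.5, 0, 0, 0, -1, 0, 0, -0.5, 0, 0, 0, -1, 0, 0, -0.5, 0, 0, 0, -1])

```text
time_s: 15.5
position: [0.5034, -0.234, 0.2661]
tcp_rot: [0.438, 0.555, -0.438, 0.555]
wrist_force: [-0.3, -0.2, -2.8]
grip_width: 0.0112
```

Emit:
step_arm(targets=[0, 0, -0.5, 0, 0, 0, -1, 0, 0, -0.5, 0, 0, 0, -1, 0, 0, -0.5, 0, 0, 0, -1])

```text
time_s: 15.8
position: [0.5032, -0.2335, 0.2661]
tcp_rot: [0.438, 0.555, -0.438, 0.555]
wrist_force: [-0.1, -0.7, -3.4]
grip_width: 0.0114
```

Emit:
step_arm(targets=[0, 0, -0.5, 0, 0, 0, -1, 0, 0, -0.5, 0, 0, 0, -1, 0, 0, -0.5, 0, 0, 0, -1])

```text
time_s: 16.1
position: [0.5031, -0.233, 0.2661]
tcp_rot: [0.438, 0.555, -0.438, 0.555]
wrist_force: [0.1, 0.3, -1.8]
grip_width: 0.0114
```

Emit:
step_arm(targets=[0, 0, -0.5, 0, 0, 0, -1, 0, 0, -0.5, 0, 0, 0, -1, 0, 0, -0.5, 0, 0, 0, -1])

```text
time_s: 16.4
position: [0.503, -0.2326, 0.2661]
tcp_rot: [0.438, 0.555, -0.438, 0.555]
wrist_force: [-0.1, 0.5, -3.9]
grip_width: 0.0113
```

Emit:
step_arm(targets=[0, 0, -0.5, 0, 0, 0, -1, 0, 0, -0.5, 0, 0, 0, -1, 0, 0, -0.5, 0, 0, 0, -1])

```text
time_s: 16.7
position: [0.503, -0.2324, 0.2661]
tcp_rot: [0.438, 0.555, -0.438, 0.555]
wrist_force: [-0.9, -1.8, -4.3]
grip_width: 0.0111
```

Emit:
step_arm(targets=[0, 0, -0.5, 0, 0, 0, -1, 0, 0, -0.5, 0, 0, 0, -1, 0, 0, -0.5, 0, 0, 0, -1])

```text
time_s: 17.0
position: [0.5029, -0.2321, 0.2662]
tcp_rot: [0.438, 0.555, -0.438, 0.555]
wrist_force: [1.2, -4.5, -5.2]
grip_width: 0.0113
```

The end wall is felt. I'll back off 2 mm to centre the notch, then lower.

Emit:
step_arm(targets=[0, 0, 1.5, 0, 0, 0, -1, 0, 0, 2.7, 0, 0, 0, -1, 0, 0, 2.7, 0, 0, 0, -1])

```text
time_s: 17.3
position: [0.5032, -0.2337, 0.266]
tcp_rot: [0.438, 0.556, -0.438, 0.555]
wrist_force: [-0.1, 0.6, -3.4]
grip_width: 0.0112
```

Emit:
step_arm(targets=[0.6, 0, 0, 0, 0, 0, -1, 1.2, 0, 0, 0, 0, 0, -1, 1.8, 0, 0, 0, 0, 0, -1, 1.8, 0, 0, 0, 0, 0, -1])

```text
time_s: 17.7
position: [0.5033, -0.234, 0.2641]
tcp_rot: [0.438, 0.555, -0.438, 0.555]
wrist_force: [0.1, 0.3, -3.2]
grip_width: 0.0109
```

Emit:
step_arm(targets=[0.5, 0, 0, 0, 0, 0, -1, 1, 0, 0, 0, 0, 0, -1, 1, 0, 0, 0, 0, 0, -1])

```text
time_s: 18.0
position: [0.5033, -0.2342, 0.2632]
tcp_rot: [0.438, 0.555, -0.438, 0.555]
wrist_force: [-0.0, 0.3, -3.0]
grip_width: 0.0114
```

Emit:
step_arm(targets=[0.5, 0, 0, 0, 0, 0, -1, 1, 0, 0, 0, 0, 0, -1, 1, 0, 0, 0, 0, 0, -1])

```text
time_s: 18.3
position: [0.5033, -0.2342, 0.2622]
tcp_rot: [0.438, 0.555, -0.438, 0.555]
wrist_force: [-0.6, -0.4, -3.8]
grip_width: 0.0118
```

Well past the slot-edge level with no contact, so the stud is in the notch. Lowering on.

Emit:
step_arm(targets=[0.5, 0, 0, 0, 0, 0, -1, 1, 0, 0, 0, 0, 0, -1, 1.5, 0, 0, 0, 0, 0, -1, 2, 0, 0, 0, 0, 0, -1, 2.5, 0, 0, 0, 0, 0, -1, 2.5, 0, 0, 0, 0, 0, -1])

```text
time_s: 18.9
position: [0.5033, -0.2342, 0.2597]
tcp_rot: [0.438, 0.555, -0.438, 0.555]
wrist_force: [0.0, 0.7, -3.9]
grip_width: 0.0114
```

Emit:
step_arm(targets=[0.5, 0, 0, 0, 0, 0, -1, 1, 0, 0, 0, 0, 0, -1, 1, 0, 0, 0, 0, 0, -1])

```text
time_s: 19.2
position: [0.5034, -0.2342, 0.2587]
tcp_rot: [0.438, 0.555, -0.438, 0.555]
wrist_force: [0.1, -0.2, -4.0]
grip_width: 0.0114
```

Emit:
step_arm(targets=[0.5, 0, 0, 0, 0, 0, -1, 0.5, 0, 0, 0, 0, 0, -1, 0.5, 0, 0, 0, 0, 0, -1])

```text
time_s: 19.5
position: [0.5034, -0.2342, 0.2583]
tcp_rot: [0.438, 0.555, -0.438, 0.555]
wrist_force: [0.1, -0.2, -3.4]
grip_width: 0.0114
```

Emit:
step_arm(targets=[0.5, 0, 0, 0, 0, 0, -1, 0.5, 0, 0, 0, 0, 0, -1, 0.5, 0, 0, 0, 0, 0, -1])

```text
time_s: 19.8
position: [0.5034, -0.2342, 0.2577]
tcp_rot: [0.438, 0.555, -0.438, 0.555]
wrist_force: [0.0, -0.5, -3.5]
grip_width: 0.011
```

Emit:
step_arm(targets=[0.5, 0, 0, 0, 0, 0, -1, 0.5, 0, 0, 0, 0, 0, -1, 0.5, 0, 0, 0, 0, 0, -1])

```text
time_s: 20.1
position: [0.5035, -0.2343, 0.2574]
tcp_rot: [0.438, 0.555, -0.438, 0.555]
wrist_force: [-0.2, 0.1, -2.8]
grip_width: 0.0112
```

Emit:
step_arm(targets=[0.4, 0, 0, 0, 0, 0, -1, 0.4, 0, 0, 0, 0, 0, -1, 0.4, 0, 0, 0, 0, 0, -1])

```text
time_s: 20.4
position: [0.5035, -0.2343, 0.2572]
tcp_rot: [0.438, 0.555, -0.438, 0.555]
wrist_force: [-0.3, 0.4, 0.2]
grip_width: 0.0114
```

Emit:
step_arm(targets=[0.4, 0, 0, 0, 0, 0, -1, 0.4, 0, 0, 0, 0, 0, -1, 0.4, 0, 0, 0, 0, 0, -1])

```text
time_s: 20.7
position: [0.5035, -0.2343, 0.2571]
tcp_rot: [0.438, 0.555, -0.438, 0.555]
wrist_force: [-2.0, 1.6, 3.4]
grip_width: 0.0114
```

The notch roof has seated (TCP z 0.2573). I'll relieve the press, then open gently.

Emit:
step_arm(targets=[-0.5, 0, 0, 0, 0, 0, -1, -0.5, 0, 0, 0, 0, 0, -1, -0.5, 0, 0, 0, 0, 0, -0.9, -0.5, 0, 0, 0, 0, 0, -0.8, -0.5, 0, 0, 0, 0, 0, -0.7, -0.5, 0, 0, 0, 0, 0, -0.6, -0.5, 0, 0, 0, 0, 0, -0.5, -0.5, 0, 0, 0, 0, 0, -0.4, -0.5, 0, 0, 0, 0, 0, -0.4, -0.5, 0, 0, 0, 0, 0, -0.4])

```text
time_s: 21.7
position: [0.5034, -0.2342, 0.2569]
tcp_rot: [0.438, 0.555, -0.438, 0.555]
wrist_force: [-0.7, -0.6, -0.3]
grip_width: 0.0256
```

Run:
```python
from h import *
go((.5035,-.2343,.36),13.5)
S=grab_frame("side")
cv2.imwrite("pics/m5.png",cv2.convertScaleAbs(crop(S,270,90,130,100,6),alpha=1.6,beta=-30))
```

```text
other [179.9   0.    0. ]
t 21.7 shift [-1.031e+02  1.000e-01  1.000e-01] rot [-0.05 -0.    0.  ] j [-0.55  0.18 -0.25  1.14  0.    0.78] pos [ 0.5034 -0.2342  0.2569] F [-0.7 -0.6 -0.3] M [ 0.04  0.01 -0.02] w 0.0256
axes x,y,z: [[-0.0, 0.0, -1.0], [0.973, 0.233, -0.0], [0.233, -0.973, -0.0]]
```

View pics/m5.png

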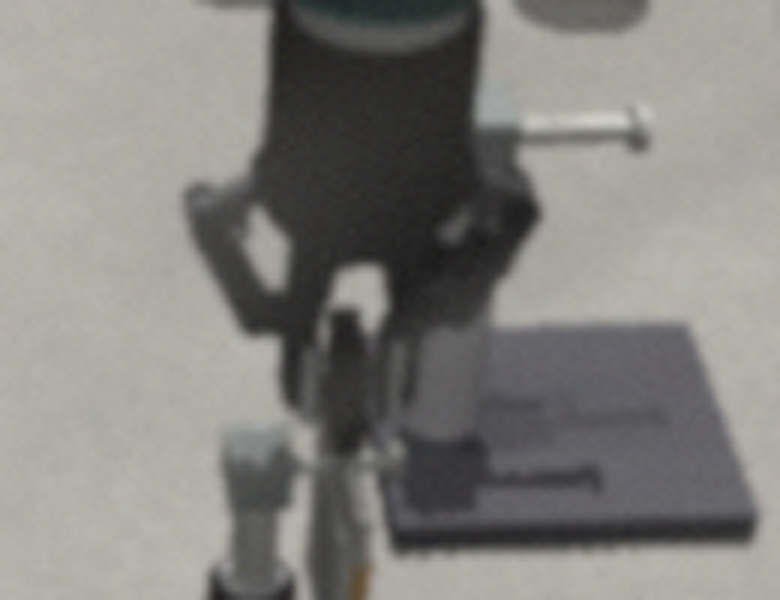

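The tab (345,380) stands free between the fingers and the plate straddles the neck at (335,465). Withdrawing straight up.

Emit:
step_arm(targets=[0, 0, 0, 0, 0, 0, -0.2, 0, 0, 0, 0, 0, 0, -0.2, -5, 0, 0, 0, 0, 0, -0.2, -15, 0, 0, 0, 0, 0, -0.2, -30, 0, 0, 0, 0, 0, -0.2, -50, 0, 0, 0, 0, 0, -0.2, -80, 0, 0, 0, 0, 0, -0.2, -110, 0, 0, 0, 0, 0, -0.2, -140, 0, 0, 0, 0, 0, -0.2, -150, 0, 0, 0, 0, 0, -0.2, -150, 0, 0, 0, 0, 0, -0.2])

```text
time_s: 22.85
position: [0.5041, -0.2347, 0.4094]
tcp_rot: [0.438, 0.553, -0.438, 0.557]
wrist_force: [0.5, -0.1, -0.6]
grip_width: 0.0342
```

Emit:
step_arm(targets=[0, 0, 0, 0, 0, 0, -0.2, 0, 0, 0, 0, 0, 0, -0.2, 0, 0, 0, 0, 0, 0, -0.2, 0, 0, 0, 0, 0, 0, -0.2, 0, 0, 0, 0, 0, 0, -0.2, 0, 0, 0, 0, 0, 0, -0.2, 0, 0, 0, 0, 0, 0, -0.2, 0, 0, 0, 0, 0, 0, -0.2, 0, 0, 0, 0, 0, 0, -0.2, 0, 0, 0, 0, 0, 0, -0.2, 0, 0, 0, 0, 0, 0, -0.2, 0, 0, 0, 0, 0, 0, -0.2])

```text
time_s: 24.05
position: [0.5034, -0.2342, 0.407]
tcp_rot: [0.438, 0.555, -0.438, 0.555]
wrist_force: [0.1, -0.2, -0.5]
grip_width: 0.0344
```

Run:
```python
from h import *
go((.5035,-.2343,.36),13.5)
S=grab_frame("side");A=S["frame"]
for k in range(8): B=grab_frame("side")["frame"]
d=cv2.absdiff(A,B)[120:220,290:360];print("motion diff max/mean",d.max(),d.mean())
T=grab_frame("top")
m=np.hstack([crop(S,285,125,80,100,5),crop(T,295,185,80,100,5)])
cv2.imwrite("pics/m6.png",cv2.convertScaleAbs(m,alpha=1.5,beta=-20))
```

```text
other [179.9  -0.   -0. ]
t 24.05 shift [47.   0.1  0.1] rot [-0.05  0.   -0.  ] j [-0.55  0.12 -0.01  1.45  0.    0.78] pos [ 0.5034 -0.2342  0.407 ] F [ 0.1 -0.2 -0.5] M [ 0.06 -0.02  0.01] w 0.0344
axes x,y,z: [[0.0, -0.0, -1.0], [0.973, 0.233, 0.0], [0.233, -0.973, 0.0]]
motion diff max/mean 6 0.8797142857142857
```

View pics/m6.png

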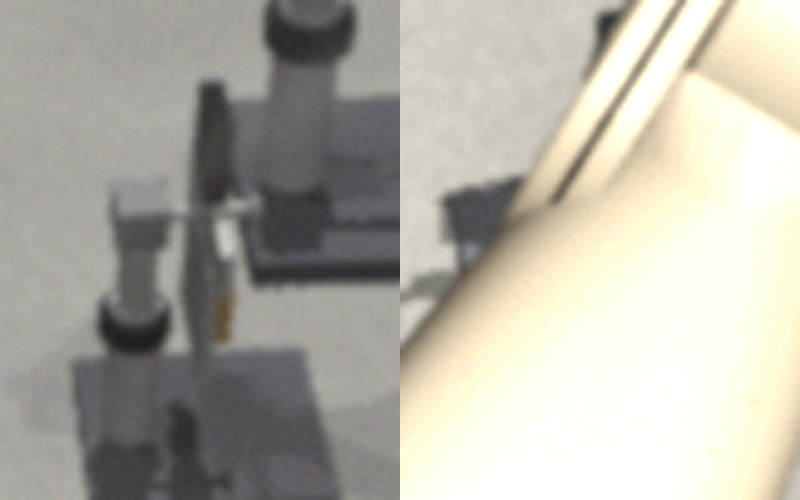

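The carrier hangs upright on the neck: tab at (212,140), neck crossing at (200,213). It is still, with only camera noise between frames 0.4 s apart, and the gripper is well clear. Handing in.

```bash
python3 -c "
from rig import bot
print(bot.hand_in())"
```

```text
the job is handed in; nothing more can be done
None
```

The carrier is hanging on the smaller stand's stud by its notch, and I handed the job in at about 24.5 s of the 61 s allowed. No verdict was reported.

- **How it went:** I gripped the tab and lifted the carrier out of the block nearest the robot. Then I felt the lip on the stud and slid the slot in until the end wall touched. After backing off 2 mm I lowered it until the notch roof sat on the stud, relieved the press and let go. The highest wrist reading against the stand was about 7 N.
- **Agreement:** Touch put the stud's top at about 0.161 m, and the two cameras gave the same. The roof seated 7.5 mm below lip contact; 7 mm was expected. The end wall came about 2–3 mm later than computed from the cameras, which fits the grip being about 2 mm off the tab's centre.
- **Last checks:** The side view showed the carrier upright on the neck, and frames 0.4 s apart showed no movement beyond camera noise. The gripper was about 15 cm clear, with wrist force near zero.
- **Not checked:** The arm hid the stand in the last top view, so the final position is confirmed only by the side view and by touch. I did not re-measure the jar, spanner and cup, but the arm's path stayed well clear of them.

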